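# Dry-fit the wooden lorry bodies from the pile onto their chassis

## Task

Dry-fit the three wooden model lorries: take the pile of bodies apart and set each one squarely and flat in the middle of the load bed that is its own length, the tipper tray with its head board towards the cab, and the loose roof squarely on top of the van body. Set the parts down rather than dropping them, and do not knock over or push away the paint jar and the glue bottle.

Things in the scene. Friction and masses are not known exactly. Their poses are not given: they have to be found in the camera images.
- tipper_tray: Open tipper tray of pale wood, top of the pile (on the crate): 80 mm long (x), 52 wide (y), side walls 38 high, 4 thick; tail board (-x) 27 high; head board (+x) 48 high, with a cab guard jutting 16 mm back over the tray, top at 52. Origin: centre of underside; x to the head board, z up. 0.09 kg. Belongs on the short chassis. Grip across its width, at mid-length.
- tipper_head (a point): Point on the tipper tray: top of its head board, at (+40, 0, +50) mm in the tray's frame; belongs at the cab end of the bed.
- stock_crate: Slatted stock crate of pale wood with closed flat boarded roof, middle of the pile (on the van body): 115 mm long (x), 52 wide (y), 44 high. Origin: centre of underside; z up; ends alike. 0.14 kg. Belongs on the medium chassis. Grip across its width.
- van_body: Van body of pale wood, open at the top, bottom of the pile (on the bench): 150 mm long (x), 52 wide (y), 50 high, walls 6 thick with three windows a side, 26 to 43 mm up (they can be gripped across like plain wall). Origin: centre of underside; z up; either end may face the cab. 0.17 kg. Belongs on the long chassis. Grip across its width.
- van_roof: Roof of the van body, pale wood, lying alone on the bench: slab 160 mm long (x), 62 wide (y), 8 thick; on the middle of its top a ventilator box 70 long (x), 28 wide (y), 20 high (28 over all), to grip it by. Origin: centre of the slab's underside; z up; ends alike. 0.07 kg. Lies on the van body's top rim, overhanging 5 mm all round.
- short_chassis: Wooden model lorry, shortest bed, two axles, flat nose. Origin: at bench height under the middle of the bed; x to the cab, z up. Deck 30 mm above the bench, 58 mm wide, no sides; bed 96 mm long, from cab back (x = +48) to tail batten (x = -48; 6 mm thick, 8 mm above deck). Wheels 32 mm tall, out to y = +-39; cab 82 tall, nose at x = +99. Fixed, cab away from the robot within 0.25 rad.
- medium_chassis: Wooden model lorry, middle bed, two axles, bonnet. Origin: at bench height under the middle of the bed; x to the cab, z up. Deck 30 mm above the bench, 58 mm wide, no sides; bed 131 mm long, from cab back (x = +65.5) to tail batten (x = -65.5; 6 mm thick, 8 mm above deck). Wheels 32 mm tall, out to y = +-39; cab 82 tall, nose at x = +131. Fixed, cab away from the robot within 0.25 rad.
- long_chassis: Wooden model lorry, longest bed, three axles, flat nose. Origin: at bench height under the middle of the bed; x to the cab, z up. Deck 30 mm above the bench, 58 mm wide, no sides; bed 166 mm long, from cab back (x = +83) to tail batten (x = -83; 6 mm thick, 8 mm above deck). Wheels 32 mm tall, out to y = +-39; cab 82 tall, nose at x = +138. Fixed, cab away from the robot within 0.25 rad.
- paint_jar: Bystander: small jar of model paint with black cap, 32 mm across, 42 mm tall, loose among the models. Origin: centre of its underside, z up.
- glue_bottle: Bystander: small white glue bottle, 34 mm across, 75 mm tall, loose among the models. Origin: centre of its underside, z up.
There are look-alikes about, which are no part of the job. What is shaped like the van_body but orange is not meant.

How it is judged:
By the outcome, as a careful person would: the job done as asked, in the order asked, and still so for the second after the job is handed in, with the robot touching nothing.
It also fails if it takes over 131 s, if anything falls off the work surface, if the arm or the gripper's body presses on something with over 40 N, if the wrist force passes 120 N, or if a joint passes its speed limit or range.

## Robot

A 6-joint arm with a two-finger parallel gripper is mounted at the origin on the work surface. World frame = base frame: x ahead of the robot, y to its left, z up, the work surface at z = 0. Lengths are in m, angles in rad, forces in N, time in s.
With the tool pointing down it reaches from about 0.375 to 0.9 m from the base axis. Payload 3.1 kg.
Tool frame: the origin (TCP) lies at the very end of the fingers, on their centre line; the grasp point (between the pads) lies 19 mm behind it; z points along the fingers, y is the direction in which the jaws open and shut (so a half turn about z gives the same grasp; the last joint's range is limited). The gripper opens to 85 mm and grips with 20 to 120 N. Pads are 22 mm wide; open, the fingers measure 114 mm over their backs; the gripper's body (76 mm by 85 mm) begins 54 mm behind the grasp point. The pads swing forward as they close: fully open they stand 13 mm farther back than shut.
Start: joints at [0.974, 0.527, 1.433, -0, 1.181, -0.178], TCP at [0.254, 0.571, 0.231] pointing down, gripper open.
Joint ranges: [-3.08, 3.08], [-0.75, 2.2], [0.22, 2.44], [-1.43, 4.57], [0, 2.65], [-2.85, 2.85]. Speed limits (rad/s): [2.79, 2.79, 3.14, 3.14, 3.14, 3.14].

## Interface

Orientations are given as a unit quaternion [x, y, z, w].
In Python, from station import manip gives the robot as it stands. The module is installed in compiled form; this text tells all that it offers.
- The arm moves only by the tool send_rows, never from a script. Its argument "commands" is a list of rows, each an object with "delta_pos": the shift along the world's x, y, z in cm, a list of three; "yaw": the turn about the world's z in rad. A call has 1 to 10 rows; each row shifts and turns the pose as measured when the row begins; what a row does not reach is not made up. A row lasts 1/8 s, in which the tool goes at most 62.5 mm and 10.7 degrees, less where a joint would pass 70% of its speed; a pose out of reach is approached as far as the arm can. A call is refused whole if a number of a shift passes 6.25 or a number of a turn 0.188, either way. A call with a gripper value outside its range is refused whole. "grip" is the closure, from -1 (fully open) to 1 (shut), set as the call begins (left out, the last holds). The fingers move at their own pace and stop on an object; "force" is the grip in N (left out, the last holds). Time passes only in rows, so rows that do not move let the fingers close. It gives the time, the measured TCP pose, the force and the opening at its end, in the units of the state.
- manip.sense(): the state, without advancing time (a new reading comes with each control period).
- manip.snapshot(name): name is "side" or "top"; returns the picture (384x512x3 uint8, blue, green, red); there is no depth.
- manip.get_calibration(name): a dict with "fx", "fy", "cx", "cy" (pixels), "dist_coeffs" ([k1, k2, p1, p2, k3] as OpenCV has them; the pictures are not rectified), "world_to_cam" (4x4, takes a point from world to camera coordinates). Camera axes: x right, y down, z forward; pixel columns grow to the right and rows downward; lengths in m; the calibration is good to about 2 mm. A picture is of the moment at which its call begins. get_calibration takes no time and is no camera call.
- manip.sign_off(): hands the job in, once; it reports no verdict.
The state is a dict: "t": time; "q": joint angles; "qd": joint speeds; "tau": joint torques, N m; "tcp_pos": TCP position; "tool_rot": TCP orientation; "force": force on the tool from outside, world axes, zero at the start; "ft_torque": the same for the moment, N m; "finger_gap": opening from 0.0 (shut) to 1.0 (fully open).
Only numpy, scipy, OpenCV 4.12 (cv2) and the standard library are available. Lean on these libraries where they do the work, as an engineer would, in place of code of your own. Each camera call takes 0.05 s, during which the arm holds its last target. There are 200 camera calls.

## Working session

There is one attempt and no reset: what is moved stays moved. The work goes in short steps, Python scripts to look and compute and a tool call to move; the robot and the scene stay as the last step left them, time stands still between calls to the robot, and variables do not carry over. Pictures are saved under pics/ and viewed, about 12 in all and at most 16, crops included, and the job is handed in when it is done.

Besides the shell and the picture viewer there is one more tool, called as name([rows], argument=value, ...), one row to a line, values as JSON. send_rows: Moves the arm, as the interface text tells. Its arguments: {"type":"object","properties":{"commands":{"type":"array","items":{"type":"object","properties":{"delta_pos":{"type":"array","items":{"type":"number"}},"yaw":{"type":"number"}}}},"grip":{"type":"number"},"force":{"type":"number"}},"required":["commands"]}

```bash
mkdir -p pics
cat > h.py <<'E'
import numpy as np, cv2
from station import manip
def cal(n):
    c=manip.get_calibration(n); K=np.array([[c['fx'],0,c['cx']],[0,c['fy'],c['cy']],[0,0,1.]])
    return K,np.array(c['dist_coeffs'],float),np.array(c['world_to_cam'])
def ray(n,uv):
    K,d,T=cal(n); p=cv2.undistortPoints(np.array(uv,float).reshape(-1,1,2),K,d).reshape(-1,2)
    R=T[:3,:3]; o=-R.T@T[:3,3]; return o,np.c_[p,np.ones(len(p))]@R
def onz(n,uv,z):
    o,v=ray(n,uv); return o+v*((z-o[2])/v[:,2])[:,None]
def proj(n,P):
    K,d,T=cal(n); return cv2.projectPoints(np.array(P,float).reshape(-1,3),cv2.Rodrigues(T[:3,:3])[0],T[:3,3],K,d)[0].reshape(-1,2)
def snap(n,f): 
    im=manip.snapshot(n); cv2.imwrite('pics/'+f+'.png',im); return im
E
python3 - <<'E'
from h import *
a=snap('top','t0');b=snap('side','s0')
for n,i in(('top',a),('side',b)):
    K,d,T=cal(n); print(n,K[0,0],d,-T[:3,:3].T@T[:3,3],T[:3,:3].round(2).tolist()); cv2.imwrite('pics/%s0b.png'%n,cv2.resize(i,(800,600),interpolation=cv2.INTER_CUBIC))
print(manip.sense())
E
```

```text
top 407.0377914534039 [-0.14809297  0.          0.          0.          0.        ] [ 0.27826292 -0.00525368  1.42364151] [[0.04, -1.0, -0.0], [-0.98, -0.04, -0.2], [0.2, 0.01, -0.98]]
side 413.2281482283846 [-0.03293609  0.          0.          0.          0.        ] [-0.02846366 -0.68638918  0.83216871] [[0.74, -0.67, 0.0], [-0.42, -0.47, -0.77], [0.52, 0.57, -0.63]]
{'t': 0.1, 'q': array([ 9.73517544e-01,  5.28342811e-01,  1.43375232e+00, -8.40578244e-06,
        1.18140107e+00, -1.78475883e-01]), 'qd': array([ 0.00139982, -0.0021338 , -0.00367902, -0.00012647, -0.00021917,
        0.00093647]), 'tau': array([ 1.64384401e-04, -4.43309104e+01, -1.78586662e+01, -2.21477521e-04,
        3.92008471e-03,  2.39030760e-05]), 'tcp_pos': array([0.25376827, 0.57047294, 0.23045709]), 'tool_rot': array([ 2.07872803e-01,  9.78155403e-01, -8.82542719e-04, -3.56386914e-04]), 'force': array([ 0.80917969, -0.21587459, -0.62755547]), 'ft_torque': array([0.00749942, 0.00475463, 0.0771251 ]), 'finger_gap': 1.0015504109523106}
```

View pics/top0b.png

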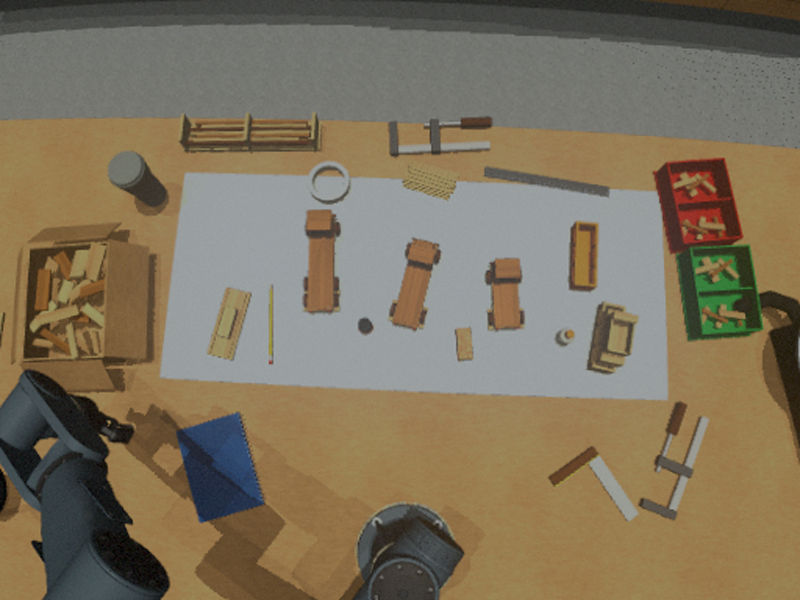

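View pics/side0b.png

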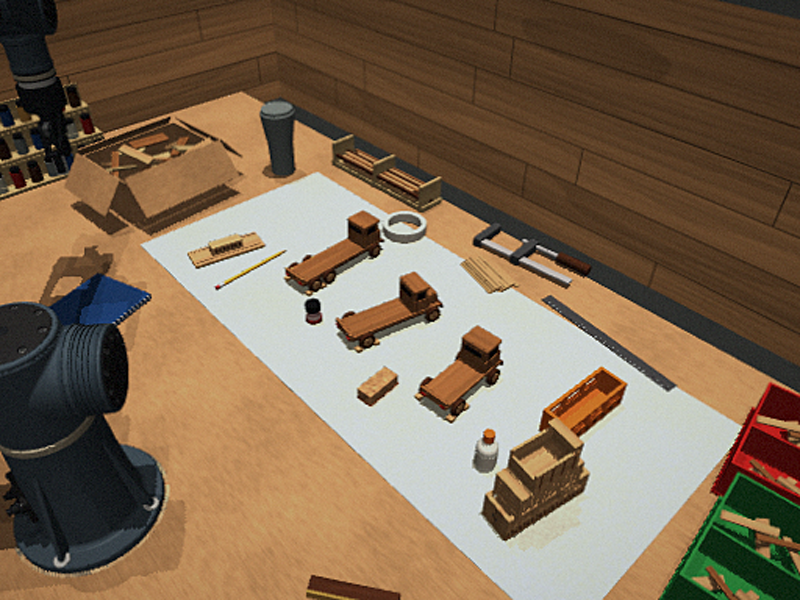

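Top: three lorries at (320,260), (415,283), (506,293) (800-px image). The pile is at (613,337), the roof at (230,323), the jar at (365,325) and the bottle at (566,337). I'll enlarge the image to pick corners.

```bash
cat >> h.py <<'E'
def crop(im,x0,y0,w,h,s,f):
    c=cv2.resize(im[y0:y0+h,x0:x0+w],None,fx=s,fy=s,interpolation=cv2.INTER_CUBIC)
    c=cv2.convertScaleAbs(c,alpha=1.5,beta=10)
    for k in range(0,w,10): cv2.line(c,(k*s,0),(k*s,4 if k%50 else 12),(0,0,255),1); 
    for k in range(0,h,10): cv2.line(c,(0,k*s),(4 if k%50 else 12,k*s),(0,0,255),1)
    for k in range(0,w,20): cv2.putText(c,str(x0+k),(k*s,20),0,.35,(0,0,255),1)
    for k in range(0,h,20): cv2.putText(c,str(y0+k),(8,k*s+4),0,.35,(0,0,255),1)
    cv2.imwrite('pics/'+f+'.png',c)
E
python3 - <<'E'
from h import *
a=cv2.imread('pics/t0.png');b=cv2.imread('pics/s0.png')
crop(a,190,125,155,95,5,'t0a'); crop(a,335,130,90,115,5,'t0p')
crop(b,170,120,160,150,4,'s0a')
E
```

```text
(no output)
```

View pics/t0a.png

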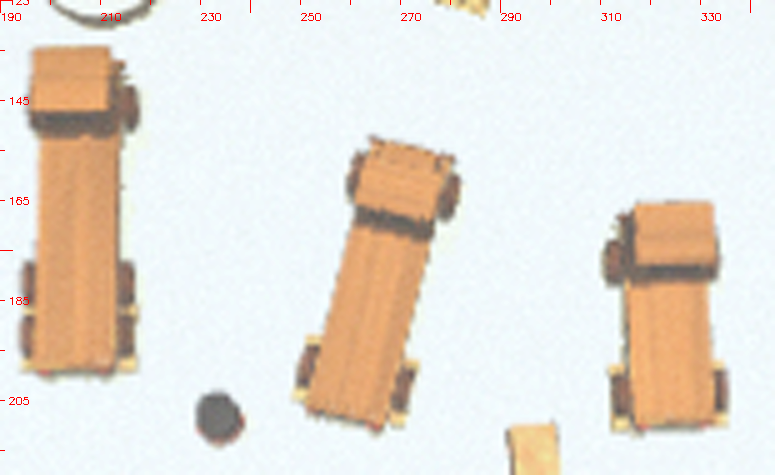

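View pics/t0p.png

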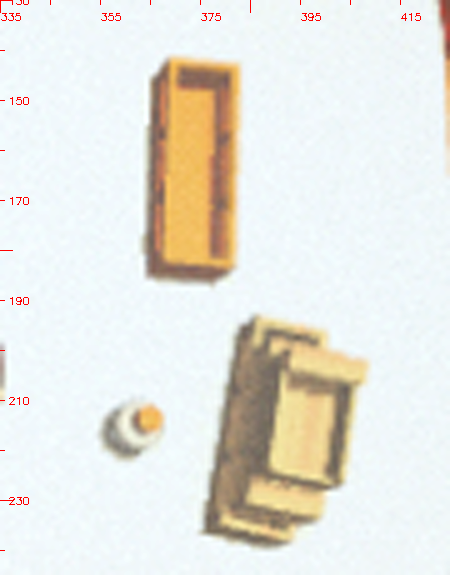

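The chassis and pile corners are readable: tray rear corners at about (388.6,224.4) and (403.6,227.4), head top corners at about (393.4,199) and (408.4,202), head forward. Next I'll measure in metric units.

```bash
cat >> h.py <<'E'
def rects(im,n,z,box,lo,hi,amin=60,op=0):
    x0,y0,x1,y1=box; hsv=cv2.cvtColor(im,cv2.COLOR_BGR2HSV); m=cv2.inRange(hsv,lo,hi)
    k=np.zeros_like(m); k[y0:y1,x0:x1]=m[y0:y1,x0:x1]
    if op: k=cv2.morphologyEx(k,cv2.MORPH_OPEN,np.ones((op,op)))
    for c in cv2.findContours(k,cv2.RETR_EXTERNAL,cv2.CHAIN_APPROX_NONE)[0]:
        if cv2.contourArea(c)<amin: continue
        P=onz(n,c.reshape(-1,2),z)[:,:2]*1000
        (cx,cy),(w,h),a=cv2.minAreaRect(P.astype(np.float32))
        if w<h: w,h,a=h,w,a+90
        a=(a+90)%180-90
        print('px',c.reshape(-1,2).mean(0).round(),'ctr %.1f %.1f L %.1f W %.1f yaw %.3f'%(cx,cy,w,h,np.radians(a)))
E
python3 - <<'E'
from h import *
a=cv2.imread('pics/t0.png')
hsv=cv2.cvtColor(a,cv2.COLOR_BGR2HSV)
for p in [(203,165),(203,148),(203,138),(264,190),(322,195),(218,190),(147,207),(395,215),(392,229),(380,200)]: print(p,hsv[p[1],p[0]])
print('deck');rects(a,'top',.030,(190,125,340,215),(5,60,118),(20,255,255),200,5)
print('roof');rects(a,'top',.008,(125,175,170,235),(8,50,60),(30,255,255),100)
f=lambda s,p,z: print(s,(onz('top',p,z)[:,:2]*1000).round(1).tolist())
f('head',[(393.4,199),(408.4,202)],.146);f('tail',[(388.6,224.4),(403.6,227.4)],.121)
f('crate rear',[(385.4,225),(384.4,231.6),(399.4,234)],.094); f('van front',[(386,193.6),(400.6,196)],.05);f('van rear',[(379,233),(394,236)],.05)
f('jar',[(233.5,208)],.042);f('glue',[(364.5,213.5)],.075)
crop(cv2.imread('pics/s0.png'),290,260,100,90,6,'s0p')
E
```

```text
(203, 165) [ 13 125 137]
(203, 148) [30 16 62]
(203, 138) [ 14 133 142]
(264, 190) [ 14 131 146]
(322, 195) [ 14 136 154]
(218, 190) [ 85  10 157]
(147, 207) [ 25  88 151]
(395, 215) [ 21  97 152]
(392, 229) [ 22  99 154]
(380, 200) [ 75  10 160]
deck
px [324. 195.] ctr 546.7 -202.8 L 96.5 W 57.4 yaw 0.076
px [263. 190.] ctr 558.4 9.2 L 134.3 W 58.4 yaw -0.193
px [205. 175.] ctr 600.7 218.7 L 164.0 W 53.4 yaw 0.071
roof
px [146. 207.] ctr 482.2 423.7 L 158.4 W 61.8 yaw -0.192
head [[521.6, -414.0], [513.8, -464.1]]
tail [[441.6, -404.6], [433.5, -454.9]]
crate rear [[442.6, -401.9], [420.5, -398.4], [414.3, -449.5]]
van front [[558.0, -418.6], [551.6, -470.8]]
van rear [[419.8, -392.4], [411.3, -445.0]]
jar [[486.4, 108.2]]
glue [[481.4, -335.8]]
```

View pics/s0p.png

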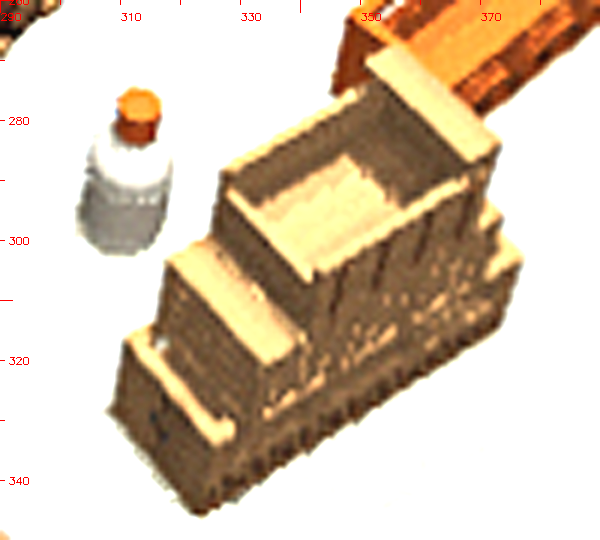

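Tray centre is about (478,-434), yaw about -0.14, and lengths match the sizes given. Before moving I'll refine the decks with a side view crop.

```bash
cat > deck.py <<'E'
from h import *
def prof(im,n,c,yaw,a,z,axis,off):
    # mean value profile along axis (0: along x, 1: along y)
    ex=np.array([np.cos(yaw),np.sin(yaw)]);ey=np.array([-ex[1],ex[0]])
    s=np.arange(a[0],a[1],.5); out=[]
    for o in off:
        P=[np.r_[(c+(ex*t+ey*o if axis==0 else ey*t+ex*o))/1000,z] for t in s]
        uv=proj(n,P).astype(np.float32); out.append(cv2.remap(im,uv[:,0],uv[:,1],cv2.INTER_CUBIC).ravel().astype(float))
    return s,np.mean(out,0)
def edges(s,v,k=2):
    g=np.gradient(cv2.GaussianBlur(v.reshape(-1,1),(1,9),0).ravel()); i=[j for j in range(2,len(g)-2) if abs(g[j])==abs(g[j-2:j+3]).max() and abs(g[j])>1.2]
    return [(float(s[j]),round(float(g[j]),1)) for j in i]
E
python3 - <<'E'
from deck import *
for n in('top','side'):
    im=cv2.imread('pics/%s0.png'%n[0])[:,:,0 if 0 else 2]; sat=cv2.cvtColor(cv2.imread('pics/%s0.png'%n[0]),cv2.COLOR_BGR2HSV)[:,:,1]
    for nm,c,y,b in(('short',(546.7,-202.8),.076,96),('med',(558.4,9.2),-.193,131),('long',(600.7,218.7),.05,166)):
        c=np.array(c); h=b/2
        print(n,nm,'front',edges(*prof(im,n,c,y,(h-20,h+20),.03,0,np.arange(-15,16,5))),'rear',edges(*prof(im if 0 else sat,n,c,y,(-h-22,-h+12),.038,0,np.arange(-15,16,5))))
        for o in(-h*.3,h*.5): print('  lat at',round(o),edges(*prof(sat,n,c,y,(-45,45),.03,1,[o-5,o,o+5])))
crop(cv2.imread('pics/s0.png'),175,130,150,140,5,'s0a')
E
```

```text
top short front [(50.5, -5.7), (64.0, 7.6)] rear [(-51.0, 8.7)]
  lat at -14 [(-36.5, 6.8), (-29.5, 5.0), (29.0, -7.8), (33.5, 3.2), (37.5, -1.6), (43.0, -7.6)]
  lat at 24 [(-33.5, -1.8), (-28.5, 12.1), (29.0, -9.2)]
top med front [(67.0, -5.2), (82.0, 6.9)] rear [(-69.0, 10.1)]
  lat at -20 [(-41.5, 6.1), (-28.0, 6.5), (29.0, -7.1), (39.5, -5.0)]
  lat at 33 [(-28.5, 13.7), (28.5, -11.8)]
top long front [(84.5, -5.0), (101.0, 1.7)] rear [(-90.5, 2.3), (-85.5, 9.0)]
  lat at -25 [(-42.5, 7.6), (-36.0, -1.3), (-30.0, 5.1), (27.5, -7.6), (31.0, 2.4), (35.0, -9.4)]
  lat at 42 [(-30.5, 11.1), (26.5, -11.2)]
side short front [(45.0, 1.7), (50.0, -14.7)] rear [(-68.5, -1.5), (-59.0, 17.7), (-54.5, -5.5)]
  lat at -14 [(-42.5, 6.3), (-36.5, -5.4), (-30.5, 14.3), (-27.0, -2.5), (24.5, 2.4), (30.0, -15.0), (33.0, 2.8), (39.5, -7.6)]
  lat at 24 [(-40.0, 1.9), (-36.0, -3.1), (-31.0, 22.9), (-27.0, -4.5), (24.5, 2.9), (29.5, -20.9)]
side med front [(60.5, 1.4), (66.0, -12.2)] rear [(-85.5, 1.6), (-75.0, 21.7), (-68.5, -7.3)]
  lat at -20 [(-35.5, 17.4), (-30.0, -1.5), (21.5, 1.3), (29.0, -15.0), (36.0, -1.9)]
  lat at 33 [(-41.5, -1.3), (-35.0, 17.3), (-29.0, -4.4), (22.0, 2.1), (29.0, -15.5)]
side long front [(86.0, -11.4), (92.5, 1.6)] rear [(-104.0, 3.0), (-99.5, -1.5), (-94.0, 11.7), (-85.5, -5.2)]
  lat at -25 [(-43.0, 5.5), (-36.5, -3.6), (28.5, 6.9), (35.0, -19.3)]
  lat at 42 [(-43.5, -1.6), (-38.5, 22.4), (-32.5, -8.2), (19.5, 1.8), (27.0, -13.7)]
```

View pics/s0a.png

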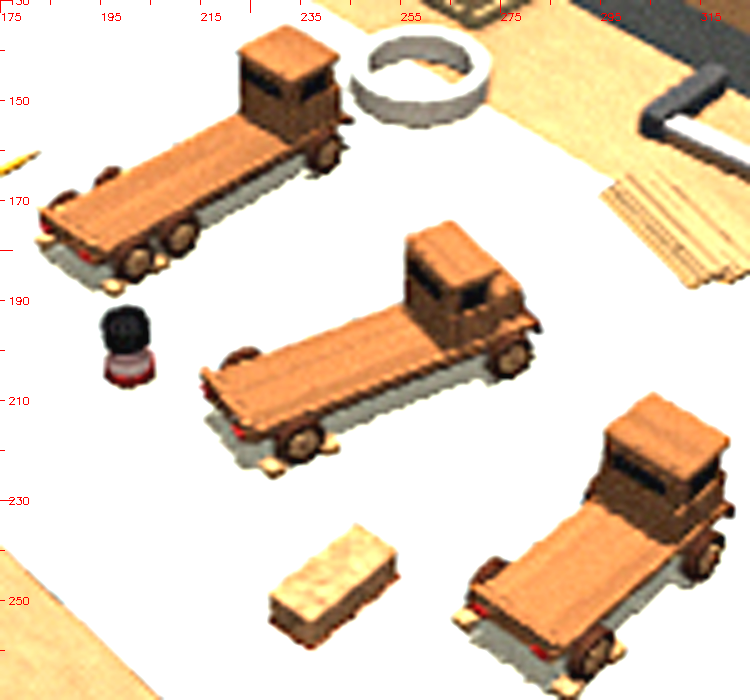

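Deck centres and yaws:

| Chassis | Centre (mm) | Yaw (rad) |
|---|---|---|
| short | (549,-203) | 0.08 |
| medium | (560,9) | -0.2 |
| long | (603,217) | 0.04 |

The crop shows all three lorries clean and the jar at about (198,198). Moving towards the pile.

send_rows([
  {"delta_pos": [3, -6, 1], "yaw": 0.05},
  {"delta_pos": [3, -6, 1], "yaw": 0.05},
  {"delta_pos": [3, -6, 0], "yaw": 0.05},
  {"delta_pos": [3, -6, 0], "yaw": 0.05},
  {"delta_pos": [3, -6, 0], "yaw": 0.05},
  {"delta_pos": [3, -6, 0]},
  {"delta_pos": [2, -6, 0]},
  {"delta_pos": [0, -6, 0]},
  {"delta_pos": [0, -6, 0]},
  {"delta_pos": [0, -6, 0]},
], grip=-1, force=40)

```text
validation failed for argument at $.co...
```

send_rows([
  {"delta_pos": [3, -6, 1], "yaw": 0.05},
  {"delta_pos": [3, -6, 1], "yaw": 0.05},
  {"delta_pos": [3, -6, 0], "yaw": 0.05},
  {"delta_pos": [3, -6, 0], "yaw": 0.05},
  {"delta_pos": [3, -6, 0], "yaw": 0.05},
  {"delta_pos": [3, -6, 0], "yaw": 0},
  {"delta_pos": [2, -6, 0], "yaw": 0},
  {"delta_pos": [0, -6, 0], "yaw": 0},
  {"delta_pos": [0, -6, 0], "yaw": 0},
  {"delta_pos": [0, -6, 0], "yaw": 0},
], grip=-1, force=40)

```text
t: 1.35
tcp_pos: [0.4417, -0.0115, 0.2471]
tool_rot: [0.075, 0.997, -0.001, 0.001]
force: [0.9, -0.6, 0.5]
finger_gap: 1.001
```

send_rows([
  {"delta_pos": [1, -6, 0], "yaw": 0.01},
  {"delta_pos": [1, -6, 0], "yaw": 0},
  {"delta_pos": [1, -6, 0], "yaw": 0},
  {"delta_pos": [0.5, -6, 0], "yaw": 0},
  {"delta_pos": [0.2, -6, 0], "yaw": 0},
  {"delta_pos": [0, -6, 0], "yaw": 0},
  {"delta_pos": [0, -5, 0], "yaw": 0},
  {"delta_pos": [0, -1.5, 0], "yaw": 0},
  {"delta_pos": [0, 0, 0], "yaw": 0},
])

```text
t: 2.48
tcp_pos: [0.4749, -0.4533, 0.2431]
tool_rot: [0.074, 0.997, 0.002, -0.0]
force: [0.4, -0.3, -0.1]
finger_gap: 1.003
```

Run:
```python
from h import *
s=manip.sense();print(s['tcp_pos'],s['tool_rot'],s['q'].round(2))
f=lambda s,p,z: print(s,(onz('side',p,z)[:,:2]*1000).round(1).tolist())
f('tail',[(328,291.7),(341.7,305.3)],.121); f('head guard rear',[(351.5,270.5),(370,287)],.146); f('head guard front',[(357,267.5),(373,283)],.146)
f('crate rear',[(318.5,304),(335,320)],.094);f('van rear',[(311,316.5),(326,333)],.05)
```

```text
[ 0.47490715 -0.45325629  0.24305381] [ 7.38029930e-02  9.97271635e-01  1.54285023e-03 -1.54952832e-04] [-0.93  0.56  1.33  0.    1.25 -2.36]
tail [[445.7, -404.0], [440.3, -444.3]]
head guard rear [[508.1, -412.3], [501.4, -464.2]]
head guard front [[523.3, -415.2], [514.4, -462.4]]
crate rear [[424.4, -400.1], [420.0, -448.1]]
van rear [[414.9, -393.2], [408.2, -441.0]]
```

send_rows([
  {"delta_pos": [0.3, 1.9, 0], "yaw": 0.012},
  {"delta_pos": [0, 0, -5], "yaw": 0},
  {"delta_pos": [0, 0, -5], "yaw": 0},
  {"delta_pos": [0, 0, -3], "yaw": 0},
  {"delta_pos": [0, 0, 0], "yaw": 0},
])

```text
t: 3.1
tcp_pos: [0.4802, -0.4174, 0.113]
tool_rot: [0.062, 0.998, 0.005, -0.0]
force: [0.1, 0.8, -0.5]
finger_gap: 0.998
```

send_rows([
  {"delta_pos": [-0.2, -1.7, 0], "yaw": -0.01},
  {"delta_pos": [0, 0, 0], "yaw": 0},
  {"delta_pos": [0, 0, -1.2], "yaw": 0},
  {"delta_pos": [0, 0, 0], "yaw": 0},
])

```text
t: 3.6
tcp_pos: [0.4808, -0.4355, 0.106]
tool_rot: [0.066, 0.998, 0.001, 0.002]
force: [0.2, 0.3, -0.8]
finger_gap: 0.998
```

send_rows([
  {"delta_pos": [-0.2, 0, -0.6], "yaw": 0},
  {"delta_pos": [0, 0, 0], "yaw": 0},
])

```text
t: 3.85
tcp_pos: [0.4785, -0.4356, 0.0997]
tool_rot: [0.066, 0.998, 0.001, 0.002]
force: [-0.2, -0.1, -0.1]
finger_gap: 1.004
```

send_rows([
  {"delta_pos": [0, 0, 0], "yaw": 0},
  {"delta_pos": [0, 0, 0], "yaw": 0},
  {"delta_pos": [0, 0, 0], "yaw": 0},
  {"delta_pos": [0, 0, 0], "yaw": 0},
  {"delta_pos": [0, 0, 0], "yaw": 0},
], grip=1, force=30)

```text
t: 4.47
tcp_pos: [0.4785, -0.4356, 0.0998]
tool_rot: [0.066, 0.998, 0.001, 0.002]
force: [0.0, 0.3, 0.7]
finger_gap: 0.605
```

send_rows([
  {"delta_pos": [0, 0, 2], "yaw": 0},
  {"delta_pos": [0, 0, 4], "yaw": 0},
  {"delta_pos": [0, 0, 3], "yaw": 0},
  {"delta_pos": [1, 4, 0], "yaw": 0.05},
  {"delta_pos": [1, 5, 0], "yaw": 0.05},
  {"delta_pos": [2, 5, 0], "yaw": 0.05},
  {"delta_pos": [2, 5, 0], "yaw": 0.05},
  {"delta_pos": [1, 3, 0], "yaw": 0.0},
  {"delta_pos": [0, 0, 0], "yaw": 0.0},
])

```text
t: 5.6
tcp_pos: [0.5483, -0.2092, 0.1908]
tool_rot: [-0.036, 0.999, 0.002, 0.002]
force: [-0.1, 0.4, -0.7]
finger_gap: 0.601
```

Run:
```python
from h import *
a=snap('top','t1');b=snap('side','s1'); s=manip.sense();print(s['tcp_pos'],s['tool_rot'].round(4),s['finger_gap'])
crop(a,290,130,130,120,6,'t1a'); crop(b,250,170,140,180,4,'s1a')
x=cv2.imread('pics/t1a.png');y=cv2.imread('pics/s1a.png')
h=720;c=np.zeros((720,1340,3),np.uint8);c[:,:780]=x;c[:720,780:]=y;cv2.imwrite('pics/c1.png',cv2.resize(c,(800,430),interpolation=cv2.INTER_AREA))
```

```text
[ 0.54810596 -0.21171543  0.19094057] [-0.0348  0.9994  0.0017  0.0021] 0.6009994612113617
```

View pics/c1.png

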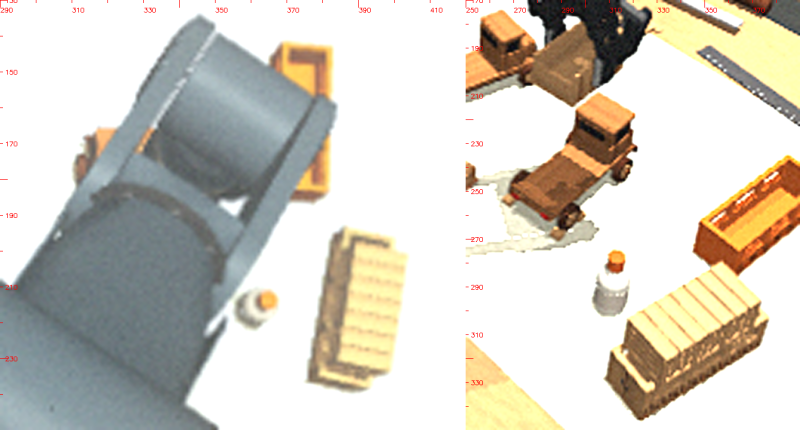

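Tray is held cleanly; crate, van and bottle are undisturbed. I'll check the tray's offset and measure the crate.

Run:
```python
from h import *
f=lambda n,s,p,z: print(s,(onz(n,p,z)[:,:2]*1000).round(1).tolist())
f('side','tray tail base',[(277.2,206.9),(295.2,214)],.185)
f('top','crate FL FR RR RL',[(386.9,196.2),(403.7,199),(400.3,233.9),(384.4,231.1)],.094)
S=lambda p:[(250+(x-466)/2.388,170+y/2.388) for x,y in p]
f('side','crate FL? FR RR RL',S([(718,263),(763,300),(661,362),(628,318)]),.094)
f('side','van RL RR',S([(611,348),(643,387)]),.05)
```

```text
tray tail base [[501.6, -194.1], [515.1, -239.1]]
crate FL FR RR RL [[540.2, -408.3], [533.0, -466.5], [414.7, -452.6], [422.2, -398.4]]
crate FL? FR RR RL [[533.3, -414.4], [529.6, -467.2], [412.0, -445.9], [425.0, -397.8]]
van RL RR [[415.9, -391.5], [407.0, -436.9]]
```

send_rows([
  {"delta_pos": [0.1, 0.8, 0], "yaw": 0.01},
  {"delta_pos": [0, 0, 0], "yaw": 0},
  {"delta_pos": [0, 0, -4], "yaw": 0},
  {"delta_pos": [0, 0, -4], "yaw": 0},
  {"delta_pos": [0, 0, -3], "yaw": 0},
  {"delta_pos": [0, 0, 0], "yaw": 0},
])

```text
t: 6.45
tcp_pos: [0.5494, -0.2101, 0.0795]
tool_rot: [-0.036, 0.999, -0.001, 0.004]
force: [0.2, 1.1, -0.8]
finger_gap: 0.608
```

send_rows([
  {"delta_pos": [0, 0.7, -1], "yaw": 0.01},
  {"delta_pos": [0, 0, -1], "yaw": 0},
  {"delta_pos": [0, 0, -1], "yaw": 0},
  {"delta_pos": [0, 0, 0], "yaw": 0},
])

```text
t: 6.95
tcp_pos: [0.5515, -0.2046, 0.0508]
tool_rot: [-0.041, 0.999, -0.002, 0.007]
force: [0.7, 1.0, -1.2]
finger_gap: 0.602
```

send_rows([
  {"delta_pos": [-0.25, 0.15, -0.5], "yaw": 0},
  {"delta_pos": [0, 0, -0.5], "yaw": 0},
  {"delta_pos": [0, 0, 0], "yaw": 0},
])

```text
t: 7.32
tcp_pos: [0.5493, -0.2032, 0.0408]
tool_rot: [-0.041, 0.999, -0.003, 0.008]
force: [-0.6, -0.6, -0.8]
finger_gap: 0.605
```

send_rows([
  {"delta_pos": [0, 0, -0.3], "yaw": 0},
  {"delta_pos": [0, 0, -0.2], "yaw": 0},
  {"delta_pos": [0, 0, 0], "yaw": 0},
])

```text
t: 7.7
tcp_pos: [0.5496, -0.2034, 0.0362]
tool_rot: [-0.041, 0.999, -0.003, 0.008]
force: [-1.3, 0.3, 0.5]
finger_gap: 0.603
```

send_rows([
  {"delta_pos": [0, 0, -0.2], "yaw": 0},
  {"delta_pos": [0, 0, 0], "yaw": 0},
])

```text
t: 7.95
tcp_pos: [0.55, -0.2036, 0.0363]
tool_rot: [-0.041, 0.999, -0.003, 0.008]
force: [-0.4, 0.1, -0.7]
finger_gap: 0.604
```

send_rows([
  {"delta_pos": [0, 0, -0.3], "yaw": 0},
  {"delta_pos": [0, 0, 0], "yaw": 0},
])

```text
t: 8.2
tcp_pos: [0.5508, -0.2039, 0.0362]
tool_rot: [-0.041, 0.999, -0.004, 0.009]
force: [0.4, 0.1, -0.3]
finger_gap: 0.608
```

send_rows([
  {"delta_pos": [0, 0, 0], "yaw": 0},
  {"delta_pos": [0, 0, 0], "yaw": 0},
  {"delta_pos": [0, 0, 0], "yaw": 0},
  {"delta_pos": [0, 0, 0], "yaw": 0},
  {"delta_pos": [0, 0, 3], "yaw": 0},
  {"delta_pos": [0, 0, 5], "yaw": 0},
  {"delta_pos": [0, 0, 5], "yaw": 0},
  {"delta_pos": [-1, -5, 2], "yaw": -0.05},
  {"delta_pos": [-2, -5, 0], "yaw": -0.05},
  {"delta_pos": [-2, -5, 0], "yaw": -0.05},
], grip=-1)

```text
t: 9.45
tcp_pos: [0.4999, -0.3531, 0.189]
tool_rot: [0.032, 0.999, -0.004, 0.008]
force: [0.4, -0.2, -0.0]
finger_gap: 1.0
```

send_rows([
  {"delta_pos": [-1.2, -4, 0], "yaw": -0.03},
  {"delta_pos": [-1, -3, 0], "yaw": -0.03},
  {"delta_pos": [0, 0, 0], "yaw": 0},
  {"delta_pos": [0, 0, 0], "yaw": 0},
])

```text
t: 9.95
tcp_pos: [0.4748, -0.4285, 0.1883]
tool_rot: [0.066, 0.998, -0.004, 0.008]
force: [0.3, 0.1, -0.3]
finger_gap: 0.999
```

Run:
```python
from h import *
a=snap('top','t2');b=snap('side','s2')
x=a[130:250,250:420];y=b[160:350,150:390]
c=np.zeros((600,800,3),np.uint8);c[:330,:468]=cv2.resize(x,(468,330),interpolation=cv2.INTER_CUBIC);c[:317,400:800]=0
c[:330,:468]=cv2.resize(x,(468,330),interpolation=cv2.INTER_CUBIC);y2=cv2.resize(b[170:330,240:400],(332,332),interpolation=cv2.INTER_CUBIC);c[:332,468:]=y2
cv2.imwrite('pics/c2.png',cv2.convertScaleAbs(c[:332],alpha=1.5,beta=10))
s=manip.sense();print(s['tcp_pos'],s['tool_rot'])
```

```text
[ 0.4751729  -0.42822824  0.18851242] [ 0.06526958  0.9978244  -0.00406797  0.00835484]
```

View pics/c2.png

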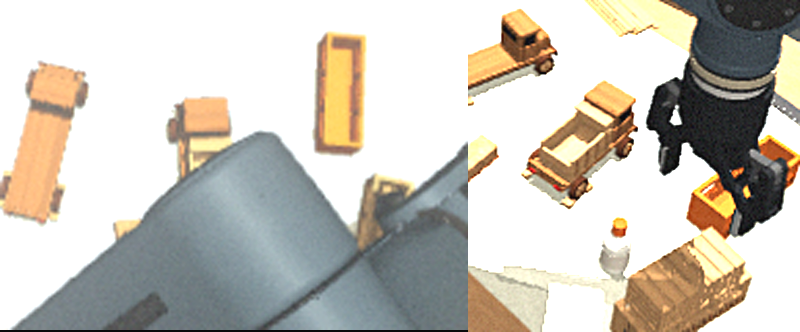

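The tray sits in the short bed with its head toward the cab; bottle untouched. Descending on the crate.

send_rows([
  {"delta_pos": [0.25, -0.3, -4], "yaw": 0},
  {"delta_pos": [0, 0, -4], "yaw": 0},
  {"delta_pos": [0, 0, -3], "yaw": 0},
  {"delta_pos": [0, 0, -1], "yaw": 0},
  {"delta_pos": [0, 0, 0], "yaw": 0},
])

```text
t: 10.68
tcp_pos: [0.4817, -0.4262, 0.0679]
tool_rot: [0.061, 0.998, -0.005, 0.01]
force: [0.3, 0.1, 0.9]
finger_gap: 1.0
```

send_rows([
  {"delta_pos": [-0.4, -0.5, -0.5], "yaw": -0.01},
  {"delta_pos": [0, 0, -0.4], "yaw": 0},
  {"delta_pos": [0, 0, 0], "yaw": 0},
])

```text
t: 11.05
tcp_pos: [0.479, -0.433, 0.0617]
tool_rot: [0.066, 0.998, -0.007, 0.012]
force: [0.3, -0.6, -0.0]
finger_gap: 1.001
```

send_rows([
  {"delta_pos": [-0.3, 0, -0.9], "yaw": 0},
  {"delta_pos": [0, 0, 0], "yaw": 0},
])

```text
t: 11.3
tcp_pos: [0.4758, -0.4333, 0.0527]
tool_rot: [0.066, 0.998, -0.008, 0.012]
force: [0.7, 0.2, -0.9]
finger_gap: 0.998
```

send_rows([
  {"delta_pos": [0, 0, 0], "yaw": 0},
  {"delta_pos": [0, 0, 0], "yaw": 0},
  {"delta_pos": [0, 0, 0], "yaw": 0},
  {"delta_pos": [0, 0, 0], "yaw": 0},
], grip=1, force=30)

```text
t: 11.8
tcp_pos: [0.4758, -0.4332, 0.053]
tool_rot: [0.066, 0.998, -0.008, 0.012]
force: [-0.3, 0.3, -0.4]
finger_gap: 0.605
```

send_rows([
  {"delta_pos": [0, 0, 3], "yaw": 0},
  {"delta_pos": [0, 0, 5], "yaw": 0},
  {"delta_pos": [0, 0, 4], "yaw": 0},
  {"delta_pos": [1, 5, 0], "yaw": 0},
  {"delta_pos": [1, 6, 0], "yaw": -0.03},
  {"delta_pos": [1, 6, 0], "yaw": -0.03},
  {"delta_pos": [1, 6, 0], "yaw": 0},
  {"delta_pos": [1, 6, 0], "yaw": 0},
  {"delta_pos": [1, 6, 0], "yaw": 0},
  {"delta_pos": [1, 5, 0], "yaw": 0},
])

```text
t: 13.05
tcp_pos: [0.5448, -0.0259, 0.1734]
tool_rot: [0.102, 0.995, -0.008, 0.013]
force: [0.6, -0.5, -2.3]
finger_gap: 0.606
```

send_rows([
  {"delta_pos": [1.2, 3.3, 0], "yaw": 0},
  {"delta_pos": [0, 0, -5], "yaw": 0},
  {"delta_pos": [0, 0, -5], "yaw": 0},
  {"delta_pos": [0, 0, 0], "yaw": 0},
])

```text
t: 13.55
tcp_pos: [0.558, 0.0139, 0.0717]
tool_rot: [0.097, 0.995, -0.008, 0.014]
force: [-0.5, 0.8, -1.5]
finger_gap: 0.609
```

send_rows([
  {"delta_pos": [0.1, -0.5, -1.5], "yaw": -0.005},
  {"delta_pos": [0, 0, -1.5], "yaw": 0},
  {"delta_pos": [0, 0, 0], "yaw": 0},
])

```text
t: 13.92
tcp_pos: [0.5619, 0.0074, 0.0434]
tool_rot: [0.1, 0.995, -0.008, 0.018]
force: [0.1, -0.3, -1.4]
finger_gap: 0.605
```

Run:
```python
from h import *
a=snap('top','t3');b=snap('side','s3')
c=np.hstack([cv2.resize(b[160:260,190:320],(520,400),interpolation=cv2.INTER_CUBIC),cv2.resize(a[130:230,225:295],(280,400),interpolation=cv2.INTER_CUBIC)])
cv2.imwrite('pics/c3.png',cv2.convertScaleAbs(c,alpha=1.5,beta=10))
s=manip.sense();print(s['tcp_pos'],s['tool_rot'])
```

```text
[0.56263009 0.00739615 0.04429867] [ 0.1000999   0.99476939 -0.00835879  0.01854755]
```

View pics/c3.png

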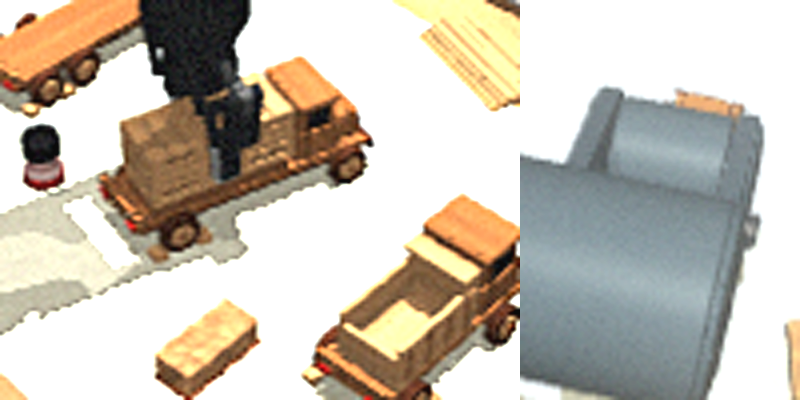

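send_rows([
  {"delta_pos": [-0.6, 0.2, -0.6], "yaw": 0},
  {"delta_pos": [0, 0, -0.2], "yaw": 0},
])

```text
t: 14.28
tcp_pos: [0.5569, 0.0094, 0.0372]
tool_rot: [0.1, 0.995, -0.008, 0.02]
force: [-0.4, 0.5, -1.6]
finger_gap: 0.609
```

send_rows([
  {"delta_pos": [0, 0, -0.5], "yaw": 0},
  {"delta_pos": [0, 0, 0], "yaw": 0},
])

```text
t: 14.52
tcp_pos: [0.558, 0.0094, 0.0329]
tool_rot: [0.1, 0.995, -0.008, 0.021]
force: [-1.1, -0.3, -1.0]
finger_gap: 0.605
```

send_rows([
  {"delta_pos": [0, 0, -0.3], "yaw": 0},
])

```text
t: 14.65
tcp_pos: [0.5582, 0.0093, 0.0326]
tool_rot: [0.1, 0.995, -0.009, 0.022]
force: [-8.7, -2.1, 37.9]
finger_gap: 0.609
```

send_rows([
  {"delta_pos": [0, 0, 0], "yaw": 0},
])

```text
t: 14.78
tcp_pos: [0.5585, 0.0092, 0.0335]
tool_rot: [0.1, 0.995, -0.009, 0.022]
force: [-0.3, -0.4, -2.5]
finger_gap: 0.602
```

send_rows([
  {"delta_pos": [0, 0, 0], "yaw": 0},
  {"delta_pos": [0, 0, 0], "yaw": 0},
  {"delta_pos": [0, 0, 0], "yaw": 0},
  {"delta_pos": [0, 0, 0], "yaw": 0},
  {"delta_pos": [0, 0, 3], "yaw": 0},
  {"delta_pos": [0, 0, 6], "yaw": 0},
  {"delta_pos": [0, 0, 6], "yaw": 0},
  {"delta_pos": [-1, -6, 0], "yaw": 0.03},
  {"delta_pos": [-1, -6, 0], "yaw": 0.03},
  {"delta_pos": [-1, -6, 0], "yaw": 0},
], grip=-1)

```text
t: 16.02
tcp_pos: [0.5287, -0.1708, 0.1871]
tool_rot: [0.064, 0.998, -0.009, 0.023]
force: [1.7, -1.4, 0.5]
finger_gap: 1.005
```

Run:
```python
from h import *
a=cv2.imread('pics/t3.png');b=cv2.imread('pics/s3.png')
crop(a,365,185,50,60,8,'q1');crop(b,300,265,80,100,6,'q2')
x=cv2.imread('pics/q1.png');y=cv2.imread('pics/q2.png');c=np.zeros((600,880,3),np.uint8);c[:480,:400]=x;c[:,400:]=y
cv2.imwrite('pics/c4.png',c[:,:800])
rects(a,'top',.05,(365,185,415,245),(10,50,40),(35,255,255))
```

```text
px [388. 216.] ctr 480.6 -424.6 L 155.1 W 61.8 yaw -0.183
```

View pics/c4.png

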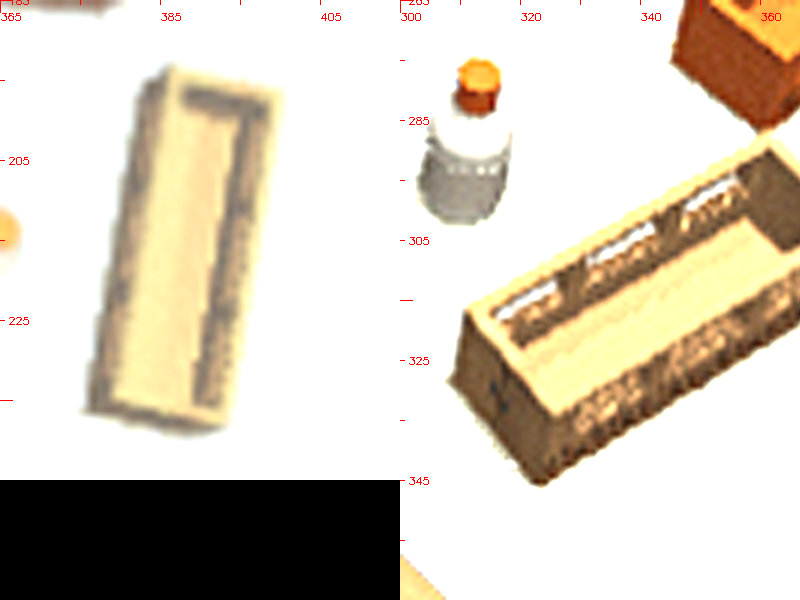

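Run:
```python
from h import *
f=lambda n,s,p,z: print(s,(onz(n,p,z)[:,:2]*1000).round(1).tolist())
f('top','FL FR RR RL',[(386,193.2),(400.4,196.2),(393.6,236.6),(378.5,235)],.05)
f('side','FL RL RR',[(361.7,287.5),(311.3,316.7),(325.5,333.8)],.05)
```

```text
FL FR RR RL [[559.4, -418.6], [550.9, -470.1], [409.2, -443.6], [412.9, -390.6]]
FL RL RR [[560.1, -420.9], [415.0, -393.9], [406.0, -441.5]]
```

send_rows([
  {"delta_pos": [-1, -6, 0], "yaw": -0.03},
  {"delta_pos": [-1, -6, 0], "yaw": -0.03},
  {"delta_pos": [-1, -6, 0], "yaw": 0},
  {"delta_pos": [-1, -5, 0], "yaw": 0},
  {"delta_pos": [-0.5, -3, 0], "yaw": 0},
  {"delta_pos": [0, 0, 0], "yaw": 0},
])

```text
t: 16.77
tcp_pos: [0.4792, -0.4438, 0.1859]
tool_rot: [0.098, 0.995, -0.01, 0.023]
force: [0.3, 0.3, 0.3]
finger_gap: 1.003
```

send_rows([
  {"delta_pos": [0.2, 1.1, 0], "yaw": 0.012},
  {"delta_pos": [-0.2, 0, -5], "yaw": 0},
  {"delta_pos": [0, 0, -5], "yaw": 0},
  {"delta_pos": [0, 0, -4], "yaw": 0},
  {"delta_pos": [0, 0, 0], "yaw": 0},
])

```text
t: 17.4
tcp_pos: [0.4814, -0.4209, 0.0442]
tool_rot: [0.087, 0.996, -0.008, 0.023]
force: [0.0, -0.3, 0.2]
finger_gap: 1.007
```

send_rows([
  {"delta_pos": [0.2, -1.1, 0], "yaw": -0.01},
  {"delta_pos": [0, 0, -2.7], "yaw": 0},
  {"delta_pos": [0, 0, 0], "yaw": 0},
])

```text
t: 17.77
tcp_pos: [0.4878, -0.434, 0.0233]
tool_rot: [0.091, 0.995, -0.012, 0.027]
force: [-0.2, 0.4, -0.2]
finger_gap: 0.997
```

send_rows([
  {"delta_pos": [-0.5, 0.2, -0.9], "yaw": 0},
  {"delta_pos": [0, 0, 0], "yaw": 0},
])

```text
t: 18.02
tcp_pos: [0.4842, -0.4341, 0.0177]
tool_rot: [0.091, 0.995, -0.014, 0.029]
force: [0.1, 0.4, -0.3]
finger_gap: 1.003
```

send_rows([
  {"delta_pos": [0, 0, 0], "yaw": 0},
  {"delta_pos": [0, 0, 0], "yaw": 0},
  {"delta_pos": [0, 0, 0], "yaw": 0},
  {"delta_pos": [0, 0, 0], "yaw": 0},
], grip=1, force=35)

```text
t: 18.52
tcp_pos: [0.4847, -0.4348, 0.0195]
tool_rot: [0.091, 0.995, -0.015, 0.03]
force: [-0.6, 0.4, -0.5]
finger_gap: 0.608
```

send_rows([
  {"delta_pos": [0, 0, 3], "yaw": 0},
  {"delta_pos": [0, 0, 6], "yaw": 0},
  {"delta_pos": [0, 0, 6], "yaw": 0},
  {"delta_pos": [1, 5, 0], "yaw": 0.03},
  {"delta_pos": [1, 6, 0], "yaw": 0.03},
  {"delta_pos": [1, 6, 0], "yaw": 0.03},
  {"delta_pos": [1, 6, 0], "yaw": 0.03},
  {"delta_pos": [1, 6, 0], "yaw": 0.03},
  {"delta_pos": [1, 6, 0], "yaw": 0.03},
  {"delta_pos": [1, 6, 0], "yaw": 0.03},
])

```text
t: 19.77
tcp_pos: [0.554, -0.0183, 0.1716]
tool_rot: [-0.012, 0.999, -0.012, 0.032]
force: [1.3, 0.2, -1.3]
finger_gap: 0.601
```

send_rows([
  {"delta_pos": [1.2, 6, 0], "yaw": 0.005},
  {"delta_pos": [1.2, 6, 0], "yaw": 0.005},
  {"delta_pos": [1.2, 5, 0], "yaw": 0},
  {"delta_pos": [1, 3.5, 0], "yaw": 0},
  {"delta_pos": [0, 0, 0], "yaw": 0},
])

```text
t: 20.4
tcp_pos: [0.599, 0.1975, 0.17]
tool_rot: [-0.021, 0.999, -0.012, 0.032]
force: [-0.9, 0.1, -1.8]
finger_gap: 0.603
```

send_rows([
  {"delta_pos": [0.3, 1.8, 0], "yaw": 0},
  {"delta_pos": [0, 0, -5], "yaw": 0},
  {"delta_pos": [0, 0, -4.5], "yaw": 0},
  {"delta_pos": [0, 0, 0], "yaw": 0},
])

```text
t: 20.9
tcp_pos: [0.6027, 0.2153, 0.0736]
tool_rot: [-0.019, 0.999, -0.011, 0.032]
force: [-0.5, -0.3, -1.3]
finger_gap: 0.603
```

Run:
```python
from h import *
a=snap('top','t4');b=snap('side','s4')
c=np.hstack([cv2.resize(b[125:225,165:265],(500,500),interpolation=cv2.INTER_CUBIC),cv2.resize(a[125:225,190:250],(300,500),interpolation=cv2.INTER_CUBIC)])
cv2.imwrite('pics/c5.png',cv2.convertScaleAbs(c,alpha=1.5,beta=10))
s=manip.sense();print(s['tcp_pos'],s['tool_rot'])
```

```text
[0.60604929 0.21597169 0.07753742] [-0.01896397  0.99908643 -0.01073167  0.03676281]
```

View pics/c5.png

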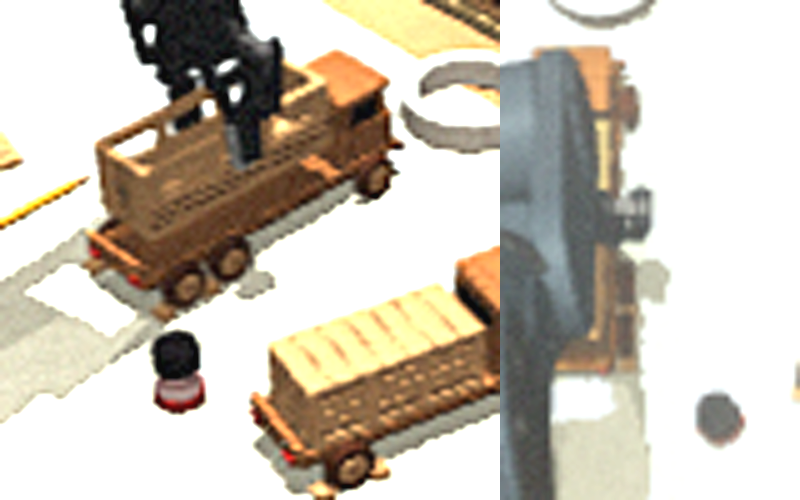

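Crate sits well on the medium bed. The van is over the long bed, level and clear of the cab; jar untouched. Lowering.

send_rows([
  {"delta_pos": [-0.3, 0.1, -1.8], "yaw": 0},
])

```text
t: 21.12
tcp_pos: [0.6064, 0.2173, 0.0627]
tool_rot: [-0.019, 0.999, -0.01, 0.041]
force: [0.1, 0.1, -1.8]
finger_gap: 0.605
```

send_rows([
  {"delta_pos": [0, 0, 0], "yaw": 0},
])

```text
t: 21.25
tcp_pos: [0.6052, 0.2172, 0.0622]
tool_rot: [-0.018, 0.999, -0.01, 0.04]
force: [-1.1, -0.4, -1.0]
finger_gap: 0.608
```

send_rows([
  {"delta_pos": [-0.3, 0, -0.7], "yaw": 0},
  {"delta_pos": [0, 0, 0], "yaw": 0},
])

```text
t: 21.5
tcp_pos: [0.6029, 0.2173, 0.0562]
tool_rot: [-0.018, 0.999, -0.01, 0.041]
force: [0.1, 0.9, -1.7]
finger_gap: 0.601
```

send_rows([
  {"delta_pos": [0, 0, -0.4], "yaw": 0},
])

```text
t: 21.62
tcp_pos: [0.6036, 0.2175, 0.0528]
tool_rot: [-0.018, 0.999, -0.01, 0.042]
force: [0.1, 0.0, -1.8]
finger_gap: 0.604
```

send_rows([
  {"delta_pos": [0, 0, -0.2], "yaw": 0},
])

```text
t: 21.75
tcp_pos: [0.6034, 0.2174, 0.0506]
tool_rot: [-0.019, 0.999, -0.01, 0.042]
force: [-0.2, -1.2, 0.4]
finger_gap: 0.606
```

send_rows([
  {"delta_pos": [0, 0, -0.15], "yaw": 0},
])

```text
t: 21.88
tcp_pos: [0.604, 0.2175, 0.0496]
tool_rot: [-0.018, 0.999, -0.01, 0.042]
force: [1.9, 0.5, 3.8]
finger_gap: 0.601
```

send_rows([
  {"delta_pos": [0, 0, -0.1], "yaw": 0},
])

```text
t: 22.0
tcp_pos: [0.604, 0.2175, 0.0495]
tool_rot: [-0.018, 0.999, -0.01, 0.042]
force: [-3.5, -1.6, 8.9]
finger_gap: 0.603
```

send_rows([
  {"delta_pos": [0, 0, 0], "yaw": 0},
  {"delta_pos": [0, 0, 0], "yaw": 0},
  {"delta_pos": [0, 0, 0], "yaw": 0},
  {"delta_pos": [0, 0, 0], "yaw": 0},
  {"delta_pos": [0, 0, 3], "yaw": 0},
  {"delta_pos": [0, 0, 5], "yaw": 0},
  {"delta_pos": [-1, 3, 4], "yaw": 0},
  {"delta_pos": [-3, 5, 0], "yaw": -0.1},
  {"delta_pos": [-3, 5, 0], "yaw": -0.1},
  {"delta_pos": [-3, 5, 0], "yaw": 0},
], grip=-1)

```text
t: 23.25
tcp_pos: [0.5055, 0.3983, 0.1734]
tool_rot: [0.09, 0.995, -0.012, 0.043]
force: [0.6, 0.7, -0.3]
finger_gap: 1.003
```

Run:
```python
from deck import *
c=np.array((482.2,423.7));y=-.192
for n in('top','side'):
    s=cv2.cvtColor(cv2.imread('pics/%s0.png'%n[0]),cv2.COLOR_BGR2HSV)[:,:,1]
    for o in(-24,24): print(n,'x@',o,edges(*prof(s,n,c,y,(-95,95),.008,0,[o-3,o,o+3])))
    for o in(-60,60): print(n,'y@',o,edges(*prof(s,n,c,y,(-45,45),.008,1,[o-8,o,o+8])))
a=cv2.imread('pics/t4.png');b=cv2.imread('pics/s4.png');crop(cv2.imread('pics/t0.png'),125,175,45,60,9,'q1');crop(cv2.imread('pics/s0.png'),112,138,65,45,6,'q2')
x=cv2.imread('pics/q1.png');z=cv2.imread('pics/q2.png');o=np.zeros((540,800,3),np.uint8);o[:540,:405]=x;o[:270,405:795]=z;cv2.imwrite('pics/c6.png',o)
```

```text
top x@ -24 [(-83.5, -1.3), (-79.0, 12.0), (79.5, -9.4), (85.0, 1.7)]
top x@ 24 [(-79.0, 11.0), (-23.0, 1.3), (79.5, -11.5), (85.0, 1.9)]
top y@ -60 [(-36.5, -1.4), (-31.0, 10.8), (-7.0, -1.8), (30.5, -8.3)]
top y@ 60 [(-31.0, 10.3), (22.0, 1.5), (30.5, -11.0), (36.0, 1.2)]
side x@ -24 [(-80.5, 22.9), (-76.5, -6.3), (-57.0, -2.1), (-54.0, 1.3), (-46.5, -1.2), (-43.0, 1.2), (16.5, 1.2), (72.5, 1.2), (79.0, -13.6)]
side x@ 24 [(-80.5, 18.8), (-76.5, -4.0), (-73.0, 1.4), (-70.0, -2.2), (-66.5, 2.9), (-63.0, -2.0), (-56.0, 2.4), (-48.5, -1.4), (-45.0, 1.5), (-37.5, -2.4), (-31.0, 3.0), (-26.5, -4.0), (-18.0, -1.5), (-13.5, 1.3), (18.0, -1.4), (23.5, 1.3), (28.5, -1.4), (43.5, 2.9), (47.0, -1.3), (50.0, 1.8), (57.5, -1.5), (71.5, 1.7), (78.5, -12.6)]
side y@ -60 [(-38.0, 14.5), (-30.5, -5.4), (-23.0, 1.9), (-15.0, -1.3), (-6.0, -1.3), (30.5, -7.7)]
side y@ 60 [(-37.5, 13.4), (-29.5, -5.3), (-22.5, 1.7), (-16.0, -1.3), (19.5, 1.6), (29.0, -7.8)]
```

View pics/c6.png

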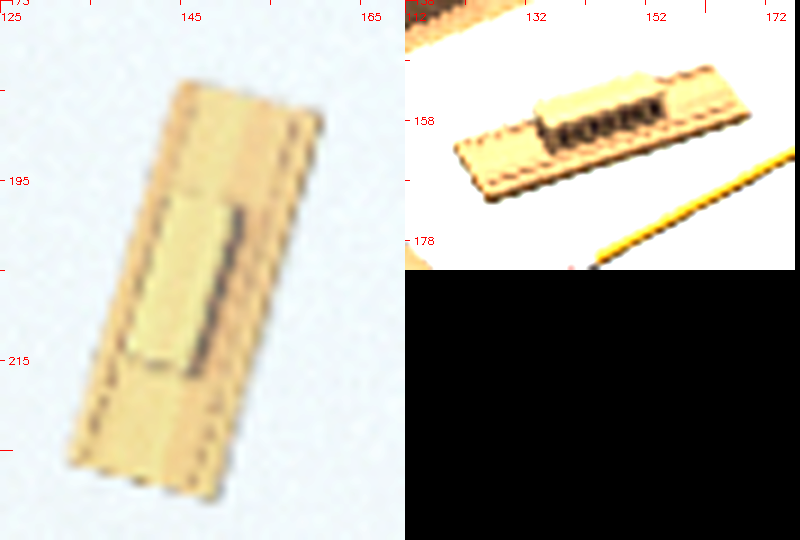

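send_rows([
  {"delta_pos": [-2.3, 2.2, -3], "yaw": -0.01},
  {"delta_pos": [0, 0, -3], "yaw": 0},
  {"delta_pos": [0, 0, -4], "yaw": 0},
  {"delta_pos": [0, 0, 0], "yaw": 0},
], grip=-0.4)

```text
t: 23.75
tcp_pos: [0.4781, 0.4267, 0.0723]
tool_rot: [0.091, 0.995, -0.011, 0.044]
force: [-0.4, 0.4, 1.5]
finger_gap: 0.701
```

send_rows([
  {"delta_pos": [0.2, -0.4, -2.5], "yaw": -0.01},
  {"delta_pos": [0, 0, -1.5], "yaw": 0},
  {"delta_pos": [0, 0, 0], "yaw": 0},
])

```text
t: 24.12
tcp_pos: [0.4835, 0.4244, 0.0355]
tool_rot: [0.096, 0.994, -0.009, 0.047]
force: [-0.1, 0.8, 1.0]
finger_gap: 0.701
```

send_rows([
  {"delta_pos": [-0.3, -0.1, -1.6], "yaw": 0},
  {"delta_pos": [0, 0, 0], "yaw": 0},
])

```text
t: 24.38
tcp_pos: [0.4815, 0.4241, 0.0206]
tool_rot: [0.096, 0.994, -0.008, 0.049]
force: [-0.4, 0.2, 0.9]
finger_gap: 0.701
```

send_rows([
  {"delta_pos": [0, 0, -0.7], "yaw": 0},
  {"delta_pos": [0, 0, 0], "yaw": 0},
])

```text
t: 24.62
tcp_pos: [0.4819, 0.4245, 0.0139]
tool_rot: [0.096, 0.994, -0.007, 0.049]
force: [-0.6, -1.3, 0.4]
finger_gap: 0.7
```

send_rows([
  {"delta_pos": [0, 0, 0], "yaw": 0},
  {"delta_pos": [0, 0, 0], "yaw": 0},
  {"delta_pos": [0, 0, 0], "yaw": 0},
  {"delta_pos": [0, 0, 0], "yaw": 0},
], grip=1, force=30)

```text
t: 25.12
tcp_pos: [0.4822, 0.4248, 0.0145]
tool_rot: [0.096, 0.994, -0.007, 0.05]
force: [0.6, 0.7, -1.8]
finger_gap: 0.318
```

send_rows([
  {"delta_pos": [0, 0, 2], "yaw": 0},
  {"delta_pos": [0, 0, 6], "yaw": 0},
  {"delta_pos": [0, 0, 5], "yaw": 0},
  {"delta_pos": [0, 0, 0], "yaw": 0},
])

```text
t: 25.62
tcp_pos: [0.482, 0.4246, 0.151]
tool_rot: [0.096, 0.994, -0.006, 0.05]
force: [-0.1, 0.4, -2.4]
finger_gap: 0.324
```

Run:
```python
from deck import *
a=snap('top','t5');b=snap('side','s5');s=manip.sense();print(s['tcp_pos'],s['tool_rot'].round(4),s['finger_gap'])
c=np.array((603,217.3));y=.04
for n,im in(('top',a),('side',b)):
    g=cv2.cvtColor(im,cv2.COLOR_BGR2HSV)
    for ch in(0,2):
        print(n,'HSV'[ch],'front',edges(*prof(g[:,:,ch],n,c,y,(55,95),.08,0,[-20,-10,0,10,20])),'rear',edges(*prof(g[:,:,ch],n,c,y,(-95,-55),.08,0,[-20,-10,0,10,20])))
        for o in(-60,60): print('  y@',o,edges(*prof(g[:,:,ch],n,c,y,(-40,40),.08,1,[o-8,o,o+8])))
crop(a,185,125,70,80,5,'q1');crop(b,165,120,90,80,5,'q2')
o=np.hstack([cv2.imread('pics/q1.png'),cv2.imread('pics/q2.png')]);cv2.imwrite('pics/c7.png',o)
```

```text
[0.47937558 0.42279073 0.14652268] [ 0.0959  0.9943 -0.0092  0.0466] 0.3196588394167343
top H front [] rear []
  y@ -60 [(25.5, -1.6), (31.0, 8.8)]
  y@ 60 [(-37.0, -4.0), (27.0, 7.7)]
top V front [(56.5, -1.6), (66.5, 6.3), (73.5, -8.9), (79.0, -1.7), (87.0, 8.9)] rear [(-93.5, 3.1), (-87.0, -5.0), (-77.5, 9.5)]
  y@ -60 [(-35.5, 1.8), (-26.5, 4.4), (12.0, -6.7), (17.5, 5.8), (24.5, -3.1), (30.5, 5.0)]
  y@ 60 [(-36.0, -5.7), (-27.5, 5.3), (-21.0, -5.1), (18.5, 3.2), (28.0, 1.2)]
side H front [(74.0, 4.3), (79.0, -3.6)] rear [(-91.0, -2.2), (-82.5, -1.4), (-69.0, 3.2)]
  y@ -60 [(-2.0, 5.6), (9.5, -6.7), (27.5, 9.2), (33.0, -2.8)]
  y@ 60 [(27.5, 7.1), (33.5, -1.3)]
side V front [(59.5, -1.9), (67.0, 11.5), (74.5, -15.6), (87.5, 11.0)] rear [(-93.0, -2.6), (-89.0, -2.7), (-83.0, -3.4), (-77.0, 14.0), (-70.0, -6.5), (-63.0, 1.4)]
  y@ -60 [(-34.0, -13.5), (-27.0, 16.8), (-19.0, -16.4), (-12.5, 7.1), (-2.5, 10.6), (10.0, -9.5), (12.5, -9.7), (19.5, 11.0)]
  y@ 60 [(-27.5, 13.7), (-19.5, -13.3), (-12.5, 2.4), (11.0, -1.4), (18.5, 7.6)]
```

View pics/c7.png

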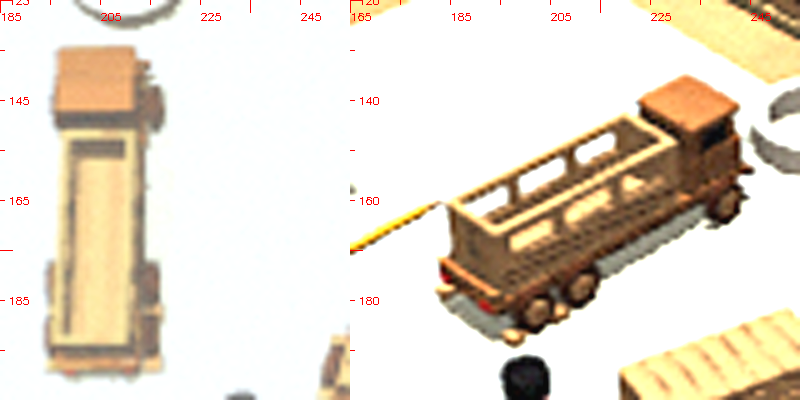

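The van is seated squarely and centred (ends at about -77 and +74 mm around the bed centre). Carrying the roof over.

send_rows([
  {"delta_pos": [3, -4, 0.5], "yaw": 0.05},
  {"delta_pos": [3, -5, 0], "yaw": 0.05},
  {"delta_pos": [3, -5, 0], "yaw": 0.05},
  {"delta_pos": [2, -4, 0], "yaw": 0.05},
  {"delta_pos": [0.5, -1.5, 0], "yaw": 0.03},
  {"delta_pos": [0, 0, 0], "yaw": 0},
])

```text
t: 26.48
tcp_pos: [0.589, 0.2199, 0.1405]
tool_rot: [-0.024, 0.999, -0.007, 0.037]
force: [-0.6, -0.3, -0.8]
finger_gap: 0.321
```

send_rows([
  {"delta_pos": [0.9, -0.3, -1.5], "yaw": -0.008},
  {"delta_pos": [0, 0, -1.2], "yaw": 0},
  {"delta_pos": [0, 0, 0], "yaw": 0},
])

```text
t: 26.85
tcp_pos: [0.5957, 0.2188, 0.1088]
tool_rot: [-0.02, 0.999, -0.007, 0.034]
force: [-0.1, 0.3, -1.1]
finger_gap: 0.319
```

send_rows([
  {"delta_pos": [0.5, -0.2, -0.4], "yaw": 0},
  {"delta_pos": [0, 0, 0], "yaw": 0},
])

```text
t: 27.1
tcp_pos: [0.6007, 0.2179, 0.1044]
tool_rot: [-0.021, 0.999, -0.007, 0.034]
force: [-0.4, -0.5, -0.6]
finger_gap: 0.32
```

Run:
```python
from h import *
b=snap('side','s6');s=manip.sense();print(s['tcp_pos'],s['tool_rot'].round(4))
crop(b,165,110,110,90,7,'c8')
```

```text
[0.60053188 0.21798551 0.10461498] [-0.0212  0.9992 -0.0071  0.0341]
```

View pics/c8.png

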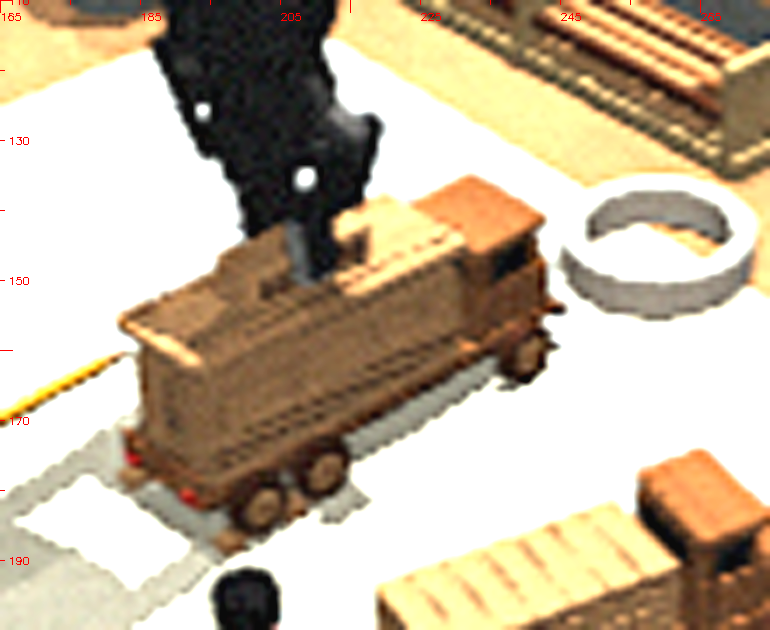

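Run:
```python
from h import *
for z in(.092,.1): print((onz('side',[(182.3,156),(193.6,161.7)],z)[:,:2]*1000).round(1).tolist())
```

```text
[[525.7, 243.6], [533.9, 195.1]]
[[519.7, 233.5], [527.8, 185.6]]
```

send_rows([
  {"delta_pos": [0, -0.1, -0.5], "yaw": 0},
])

```text
t: 27.28
tcp_pos: [0.6011, 0.2172, 0.1003]
tool_rot: [-0.021, 0.999, -0.007, 0.035]
force: [0.7, 0.6, -1.0]
finger_gap: 0.32
```

send_rows([
  {"delta_pos": [0, 0, -0.3], "yaw": 0},
])

```text
t: 27.4
tcp_pos: [0.601, 0.2172, 0.0972]
tool_rot: [-0.021, 0.999, -0.007, 0.035]
force: [0.1, -0.3, -0.8]
finger_gap: 0.32
```

send_rows([
  {"delta_pos": [0, 0, -0.2], "yaw": 0},
])

```text
t: 27.52
tcp_pos: [0.601, 0.2172, 0.0954]
tool_rot: [-0.021, 0.999, -0.007, 0.035]
force: [-1.0, -0.7, 4.6]
finger_gap: 0.319
```

Contact is starting; one more millimetre and I release.

send_rows([
  {"delta_pos": [0, 0, -0.1], "yaw": 0},
])

```text
t: 27.65
tcp_pos: [0.601, 0.2172, 0.0949]
tool_rot: [-0.021, 0.999, -0.007, 0.035]
force: [-2.5, -0.2, 4.0]
finger_gap: 0.319
```

send_rows([
  {"delta_pos": [0, 0, 0], "yaw": 0},
  {"delta_pos": [0, 0, 0], "yaw": 0},
  {"delta_pos": [0, 0, 0], "yaw": 0},
  {"delta_pos": [0, 0, 2], "yaw": 0},
  {"delta_pos": [0, 0, 6], "yaw": 0},
  {"delta_pos": [-2, 2, 5], "yaw": 0},
  {"delta_pos": [-3, 6, 0], "yaw": 0},
  {"delta_pos": [-3, 6, 0], "yaw": 0},
  {"delta_pos": [-3, 6, 0], "yaw": 0},
  {"delta_pos": [-3, 6, 0], "yaw": 0},
], grip=-0.4)

```text
t: 28.9
tcp_pos: [0.4693, 0.4633, 0.2289]
tool_rot: [-0.016, 0.999, -0.006, 0.038]
force: [0.3, -0.2, 0.3]
finger_gap: 0.699
```

Run:
```python
from h import *
a=snap('top','t7');b=snap('side','s7');s=manip.sense();print(s['t'],s['tcp_pos'],s['force'])
c=np.zeros((600,800,3),np.uint8)
x=cv2.resize(a[125:225,185:345],(640,400),interpolation=cv2.INTER_CUBIC);y=cv2.resize(b[110:270,165:330],None,fx=4.8,fy=3.75,interpolation=cv2.INTER_CUBIC)
cv2.imwrite('pics/c9.png',cv2.convertScaleAbs(cv2.resize(a[125:225,185:345],(800,500),interpolation=cv2.INTER_CUBIC),alpha=1.5,beta=10))
cv2.imwrite('pics/c10.png',cv2.convertScaleAbs(cv2.resize(b[115:265,165:345],(720,600),interpolation=cv2.INTER_CUBIC),alpha=1.5,beta=10))
```

```text
29.0 [0.46639575 0.46726098 0.22877418] [ 0.08404041  0.01183569 -0.83240605]
```

View pics/c9.png

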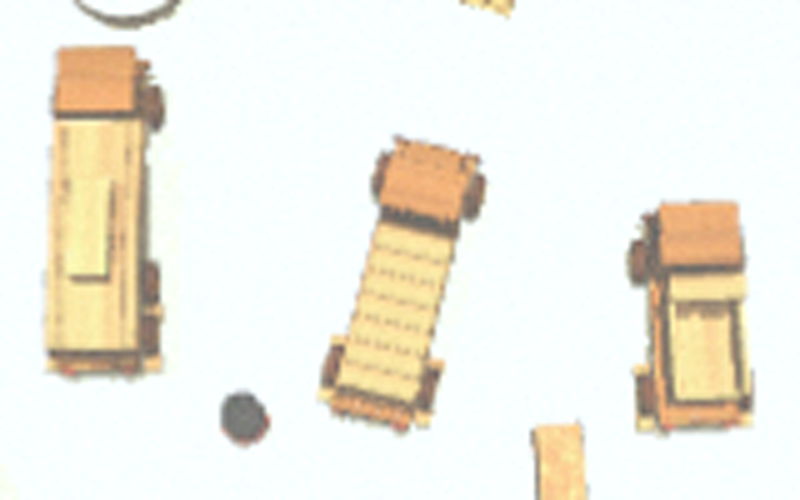

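View pics/c10.png

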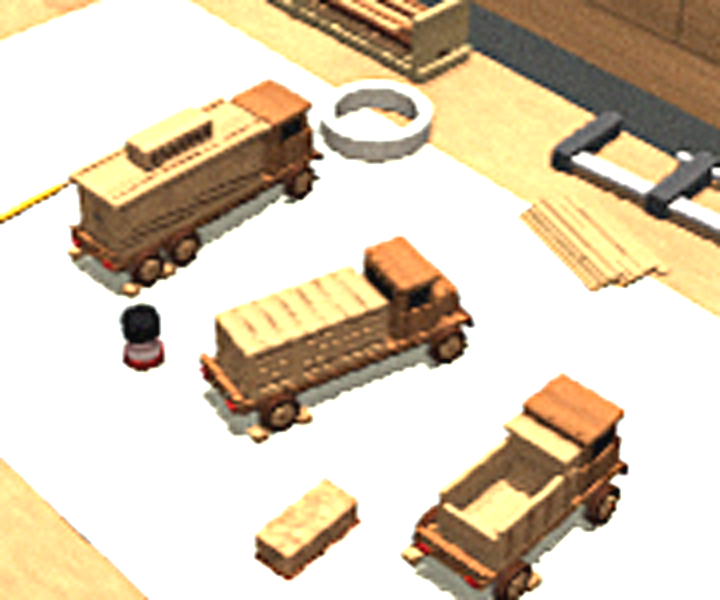

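Everything looks seated. A numeric check of the placements follows.

Run:
```python
from deck import *
W=np.arange(-12,13,6)
for n in('top','side'):
    im=cv2.imread('pics/%s7.png'%n[0]);h=cv2.cvtColor(im,cv2.COLOR_BGR2HSV)
    for nm,c,y,L,wd,zf,zr,zs,ch in(('roof',(603,217.3),.04,160,62,.088,.088,.088,2),('crate',(560,9.1),-.2,115,52,.074,.074,.074,2),('tray',(549,-202.6),.08,80,52,.082,.057,.068,2)):
        c=np.array(c);l=L/2;w=wd/2;g=h[:,:,ch]
        S=W+(21 if nm=='roof' else 0)
        print(n,nm,'F',edges(*prof(g,n,c,y,(l-12,l+12),zf,0,S)),'R',edges(*prof(g,n,c,y,(-l-12,-l+12),zr,0,S)))
        for o in(-l*.7,l*.45):
            print('   y@%d'%o,'L',edges(*prof(g,n,c,y,(w-10,w+12),zs,1,[o-4,o,o+4])),'R',edges(*prof(g,n,c,y,(-w-12,-w+10),zs,1,[o-4,o,o+4])))
```

```text
top roof F [(78.0, -7.9), (85.0, 5.9)] R [(-88.0, -3.0), (-82.5, 5.4)]
   y@-56 L [(22.5, 1.4), (32.0, 1.9)] R [(-39.5, -2.0), (-33.0, 7.3), (-26.5, -3.2), (-22.5, 2.6)]
   y@36 L [(22.5, 1.7), (26.0, -1.5), (32.5, 2.1)] R [(-39.5, -6.4), (-32.5, 6.5)]
top crate F [(56.5, -6.9), (67.5, 5.0)] R [(-67.0, -4.2), (-58.5, 6.9)]
   y@-40 L [(25.5, -7.8), (35.5, 6.5)] R [(-29.0, 5.9)]
   y@25 L [(19.0, -1.3), (28.0, 2.4)] R [(-31.0, -4.0), (-26.5, 3.8)]
top tray F [(42.0, -7.1), (49.5, 7.8)] R [(-50.5, 2.0), (-44.0, -6.8), (-38.5, 8.0)]
   y@-28 L [(17.5, 1.3), (22.0, -9.2), (29.0, 8.6), (35.0, -7.1)] R [(-33.5, -5.7), (-29.5, 3.9), (-25.5, -7.3), (-19.0, 9.2)]
   y@18 L [(18.0, 5.7), (22.5, -10.0), (29.5, 5.0)] R [(-25.5, -8.0), (-19.0, 6.1)]
side roof F [(70.5, -1.7), (77.0, -1.7), (82.5, 2.2)] R [(-90.5, 2.4), (-86.5, -8.7), (-81.5, 9.8), (-76.5, -2.1), (-70.0, -2.2)]
   y@-56 L [(24.5, 8.9)] R [(-41.5, -1.9), (-33.0, 14.3), (-26.0, -7.6), (-22.5, 1.3)]
   y@36 L [(38.5, 1.7)] R [(-32.0, 11.4), (-25.5, -4.8)]
side crate F [(57.0, -18.9), (67.0, 5.2)] R [(-67.0, -5.8), (-64.0, -6.5), (-58.0, 17.8), (-52.0, -1.6)]
   y@-40 L [(19.0, -1.5), (26.5, 3.4)] R [(-34.0, -4.9), (-27.0, 12.1), (-20.0, -1.7)]
   y@25 L [(25.0, 3.6)] R [(-34.5, -4.2), (-27.0, 12.1)]
side tray F [(29.0, 2.4), (31.5, -1.6), (43.0, -19.1), (49.0, 12.2)] R [(-47.5, 1.4), (-42.5, -2.0), (-37.5, 18.6), (-33.0, -5.8)]
   y@-28 L [(19.5, 19.1)] R [(-36.5, 1.4), (-33.0, -2.3), (-28.5, 18.2), (-24.0, -2.0)]
   y@18 L [(20.0, 18.8)] R [(-36.5, 1.8), (-28.5, 19.0), (-23.5, -22.1), (-19.0, 1.7)]
```

Run:
```python
from h import *
for n,bx in(('s',(300,270,325,305)),('t',(352,205,372,225))):
    for k in'07':
        i=cv2.imread(f'pics/{n}{k}.png');h=cv2.cvtColor(i,cv2.COLOR_BGR2HSV)[bx[1]:bx[3],bx[0]:bx[2]]
        y,x=np.nonzero(cv2.inRange(h,(5,120,80),(20,255,255)));print(n,k,x.mean()+bx[0],y.mean()+bx[1])
print(manip.sign_off())
```

```text
s 0 315.69135802469134 286.5679012345679
s 7 312.75925925925924 278.64814814814815
t 0 364.5 213.5
t 7 364.5 213.5
the job is handed in; nothing more can be done
None
```

The three bodies are on their own load beds, the roof is on the van body, and the job is handed in at about 29 s on the robot's clock.

- **Tipper tray:** on the short chassis, head board towards the cab, about 2 mm forward of the middle of the bed.
- **Stock crate:** on the medium chassis, within about 1 mm of the middle.
- **Van body:** on the long chassis, about 2 mm back from the middle and square to about 0.01 rad.
- **Roof:** on the van body with even overhang, about 2 mm back from the middle of the bed, the same as the van.
- **Bystanders:** the glue bottle's cap is at exactly the same place in the top picture before and after. The side-view check disagreed, about 8 px apart, most likely because the tray and crate stood in that box in the first picture; I did not follow it up. I checked the paint jar only by eye, and it looked unmoved.

Two things were less clean than I would like:

- **Crate set-down:** it showed a brief 38 N at the wrist, which eased at once, so it was pressed rather firmly.
- **Tool tilt:** the tool drifted up to about 0.1 rad off vertical during the work. Pressing down and letting go levelled the parts, and the last pictures show all of them flat.

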